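# Slide the rib mould home under the bridge of the marking jig

## Task

Pick up the wooden rib mould lying on the bench, lay it lengthwise in the open infeed channel of the marking jig, and push it on gently under the low bridge until its leading end has pushed the brass stop rod in about 5 mm. Never ram the mould or lean on the jig, and never drive the rod in to the bottom; leave the mould lying flat in the channel with its end at the rod, let go of it, and leave the peg, the cork block and the sanding block alone.

Things in the scene. Friction and masses are not known exactly. Their poses are not given: they have to be found in the camera images.
- mould_centre (a point): centre (half-way up) of the rib mould: a plain pale wooden bar 160 mm long, 35 mm wide, 18 mm high, about 90 g, lying flat and loose on the bench to the right of and beyond the jig, lengthwise across the robot's view. Its long direction is this frame's y axis, z is up; both ends are alike, either may lead. Grasp it across its 35 mm width
- rib_mould: the same rib mould; origin at the centre of its underside, y along its length
- jig_bed (a point): the marking jig, wooden, fixed to the bench: the point on top of its bed (8 mm above the bench), on the channel's centre line, under the middle of the aluminium bridge. It feeds along this frame's +x (roughly to the robot's left); y is across, z up. Bed 96 mm wide, x = -150 to +125 mm. Bridge: x = -22 to +22 mm, 91 mm across, clear opening 22 mm high, top 43 mm above the bed
- infeed (a point): point on the bed in the middle of the open infeed channel, 85 mm before jig_bed, axes as there. The channel is 39 mm wide between wooden guides 12 mm thick and 5 mm high (keep the fingers above them), which run from jig_bed x = -120 mm up to the bridge; a flared mouth lies before them (x = -153 to -115 mm)
- shoe_underside (a point): where the underside of the sprung steel hold-down shoe (a rounded bar in the middle of the bridge) hangs at rest, 16.5 mm above the bed. The 18 mm high mould's leading end meets it at jig_bed x about -6 mm and lifts it with some 3 to 8 N of push; from then on it drags on the mould with 2 to 5 N
- outfeed (a point): point on the bed 70 mm past jig_bed, axes as there; the same 39 mm channel runs on from the bridge to x = +125 mm. Here stands a dark wooden stop block (26 mm long, 36 mm wide), from which the stop rod points back at the bridge. The block was set by hand: the rod's tip lies anywhere from 18 mm before to 18 mm past this point, is not reported, and is found by feel
- stop_rod (a joint): how far the brass stop rod (11 mm across, its axis 10 mm above the bed, centred in the channel) has been pushed in along the feed, m: 0 = out, as at the start; it gives stiffly at about 6 N, stays where it is pushed, and bottoms on solid wood at 0.010. Right is about 0.005
- lamp_arm (a point): NOT part of the job, an obstacle: a point on the arm of the bench lamp, fixed, 0.35 m up, 0.09 m left of straight ahead. From here the two thin rods of the arm rise away from the robot; just nearer the robot and to the left hangs its shade (0.14 m wide, 0.19 to 0.31 m up). Cross from left to right only with the arm drawn back over the base, on the robot's side of the lamp
- peg: ebony violin peg, 75 x 21 x 11 mm, lying loose on the robot's side of the jig; a bystander. Origin at the centre of its underside
- cork_block: plain cork block, 45 x 70 x 30 mm, beyond the mould and right of the fixed chest of drawers (130 mm high, its top drawer a little open): mind it when carrying; a bystander. Origin at the centre of its underside
- sanding_block: small cork block wrapped in sandpaper, 32 x 58 x 24 mm, near the far end of the jig's outfeed; a bystander. Origin at the centre of its underside
Things that resemble listed ones, but are neither listed nor needed, are in the scene too. Of the things that look like the rib_mould, the smaller one is meant.

How it is judged:
By the outcome, as a careful person would: the job done as asked, in the order asked, and still so for the second after the job is handed in, with the robot touching nothing.
It also fails if it takes over 72 s, if anything falls off the work surface, if the arm or the gripper's body presses on something with over 40 N, if the wrist force passes 120 N, or if a joint passes its speed limit or range.

## Robot

A 6-joint arm with a two-finger parallel gripper is mounted at the origin on a cart in front of the work surface, level with it; the furniture and walls round the work are solid. World frame = base frame: x ahead of the robot, y to its left, z up, the work surface at z = 0. Lengths are in m, angles in rad, forces in N, time in s.
With the tool pointing down it reaches from about 0.375 to 0.925 m from the base axis. Payload 5.7 kg.
Tool frame: the origin (TCP) lies on the front face of the gripper's body, between the roots of the fingers; the fingertips stand 80 mm ahead of it and the grasp point (between the pads) lies 61 mm ahead of it (r.grasp_offset is the distance from the TCP to the grasp point, in m); z points along the fingers, y is the line along which they close (so a half turn about z gives the same grasp; the last joint's range is limited). The gripper opens to 88 mm and grips with 3 to 60 N. Pads are 20 mm wide; open, the fingers measure 115 mm over their backs; the gripper's body (75 mm by 178 mm) begins 61 mm behind the grasp point.
Start: joints at [1.083, 0.359, 1.51, -0, 1.272, -0.115], TCP at [0.219, 0.559, 0.303] pointing down, gripper open.
Joint ranges: [-2.97, 2.97], [-1.01, 2.36], [0.21, 2.38], [-0.96, 4.11], [0.2, 2.71], [-2.98, 2.98]. Speed limits (rad/s): [2.39, 2.39, 3.14, 3.14, 3.14, 3.14].

## Interface

Orientations are given as a unit quaternion [x, y, z, w].
In Python, from bench import r, eyes, spot_in, cut_out, place_of gives the robot as it stands.
- The arm moves only by the shell command python3 -m pendant 'ROWS' [FORCE]. ROWS is JSON, a list of rows, each a list of 5 numbers: the shift along the tool's x, y, z in m, then the turn about the tool's z in degrees, then the closure, from 0 (fully open) to 1 (shut). A call has exactly 5 rows; each row is the pose to reach, as a shift and turn from the pose commanded when the call began, along the tool's axes at that moment; what a row does not reach only later rows make up. A row lasts 1/8 s, in which the tool goes at most 62.5 mm and 10.7 degrees, less where a joint would pass 70% of its speed; a pose out of reach is approached as far as the arm can. A call with a gripper value outside its range is refused whole. The fingers move at their own pace and stop on an object; FORCE is the grip in N (left out, the last holds). Time passes only in rows, so rows that repeat a pose let the fingers close, or fill a call up. It gives the time, the measured TCP pose, the force, the opening and the grip force at its end, in the units of the state.
- r.sense(): the state, without advancing time (a new reading comes with each control period).
- eyes.get_image(name): name is "side" or "top" or "wrist"; returns the picture (480x640x3 uint8, red, green, blue); there is no depth.
- eyes.camera_params(name): a dict with "vfov" (degrees; the focal length in pixels is half the picture's height over the tangent of half this angle, whatever the lens; pixels are square), "cx", "cy" (the principal point, pixels), "dist" ([k1, k2, p1, p2, k3] as OpenCV has them; the pictures are not rectified), "eye" and "rotation" of the camera in the world. Camera axes: x right, y down, z forward; pixel columns grow to the right and rows downward; lengths in m; the calibration is good to about 2 mm. A picture is of the moment at which its call begins: read the wrist's pose just before it. camera_params takes no time and is no camera call; for the wrist camera it gives the pose at the moment of the call.
- r.finish_job(): hands the job in; it is judged then, once.
Trained networks look in the newest picture that a camera, given by its name, has taken for a name from the list of things; names that differ only in an ending like _2 or _b are one class to them, and where a whole thing is asked for, a point or a joint stands for the part that bears it (a point fixed in the world has none). Each returns a list of dicts, best first, with "confidence" (0 to 1); they miss things now and then, are a little off and sometimes report something else, mostly with a low value. They report only what shows in the picture. A call takes as long as a camera call. They do not tell look-alikes from the thing itself.
- spot_in(camera, target): "box" ([centre column, centre row, width, height] in pixels, round what is visible of it).
- cut_out(camera, target): "region" (480x640 bool, what is visible of it) and "box" ([centre column, centre row, width, height] in pixels, round what is visible of it).
- place_of(camera, target): "xy" ([column, row] in pixels: a listed point, or the origin of a listed thing).
The state is a dict: "clock": time; "joint_positions": joint angles; "qvel": joint speeds; "joint_torque": joint torques, N m; "position": TCP position; "ee_rot": TCP orientation; "force": force on the tool from outside, world axes, zero at the start; "wrist_torque": the same for the moment, N m; "opening": finger opening in m; "gripper_force": force on a finger pad.
Only numpy, scipy, OpenCV 4.12 (cv2) and the standard library are available. Lean on these libraries where they do the work, as an engineer would, in place of code of your own. Each camera call takes 0.05 s, during which the arm holds its last target. There are 200 camera calls.

## Working session

There is one attempt and no reset: what is moved stays moved. The work goes in short steps, Python scripts to look and compute and a shell command to move; the robot and the scene stay as the last step left them, time stands still between calls to the robot, and variables do not carry over. Pictures are saved under pics/ and viewed, at most 10 in all, crops included, and the job is handed in when it is done.

```bash
ls; mkdir -p pics; cat > h.py <<'E'
import numpy as np, cv2
from scipy.spatial.transform import Rotation as R
from bench import r, eyes, spot_in, cut_out, place_of
def K(p):
    f=240/np.tan(np.radians(p["vfov"])/2); return np.array([[f,0,p["cx"]],[0,f,p["cy"]],[0,0,1.]])
def Rm(p):
    a=np.array(p["rotation"],float)
    return a.reshape(3,3) if a.size==9 else R.from_quat(a).as_matrix()
def world(p,uv,z):
    """pixels -> world points on plane height z"""
    u=cv2.undistortPoints(np.array(uv,float).reshape(-1,1,2),K(p),np.array(p["dist"],float)).reshape(-1,2)
    d=np.c_[u,np.ones(len(u))]@Rm(p).T; e=np.array(p["eye"])
    return e+d*((z-e[2])/d[:,2])[:,None]
def pix(p,X):
    M=Rm(p).T; t=-M@np.array(p["eye"])
    return cv2.projectPoints(np.array(X,float).reshape(-1,1,3),cv2.Rodrigues(M)[0],t,K(p),np.array(p["dist"],float))[0].reshape(-1,2)
def snap(cam,name):
    im=eyes.get_image(cam); cv2.imwrite(f"pics/{name}.png",im[:,:,::-1]); return im
E
python3 - <<'E'
from h import *
for c in ["top","side"]:
    snap(c,c+"0"); p=eyes.camera_params(c); print(c,p)
    for t,z in [("rib_mould",0.018),("mould_centre",.009),("jig_bed",.008),("infeed",.008),("outfeed",.008),("shoe_underside",.0245)]:
        for d in place_of(c,t)[:3]:
            print(t,np.round(d["xy"],1),round(d["confidence"],2),np.round(world(p,[d["xy"]],z)[0],4))
print(r.sense())
E
```

```text
pics
top {'vfov': 46.28606453715978, 'cx': 327.58398583336947, 'cy': 239.20101800254932, 'dist': array([-0.01149349,  0.        ,  0.        ,  0.        ,  0.        ]), 'eye': array([ 0.30028796, -0.25150382,  1.54222178]), 'rotation': array([ 0.70956121, -0.69969465,  0.06722996, -0.04929918])}
rib_mould [449.5 300.1] 0.79 [ 0.3918 -0.6226  0.018 ]
rib_mould [373.1 233.3] 0.78 [ 0.573  -0.4144  0.018 ]
mould_centre [371.3 233.1] 0.8 [ 0.5751 -0.4104  0.009 ]
mould_centre [455.9 302. ] 0.77 [ 0.3874 -0.6423  0.009 ]
jig_bed [291.7 285.3] 0.91 [ 0.4269 -0.1926  0.008 ]
infeed [320.7 277.3] 0.79 [ 0.45   -0.2714  0.008 ]
outfeed [262.5 292.1] 0.62 [ 0.4073 -0.1137  0.008 ]
outfeed [230.7 256.9] 0.23 [ 0.5025 -0.0236  0.008 ]
shoe_underside [290.6 281.6] 0.62 [ 0.4355 -0.19    0.0245]
shoe_underside [371.3 235.2] 0.35 [ 0.5664 -0.4088  0.0245]
shoe_underside [152.8 280. ] 0.3 [0.4345 0.1802 0.0245]
side {'vfov': 53.590990579988464, 'cx': 310.2107152873573, 'cy': 233.91061406949066, 'dist': array([-0.01738622,  0.        ,  0.        ,  0.        ,  0.        ]), 'eye': array([-0.13882
[... 691 characters left out ...]
ions': array([ 1.08288662e+00,  3.58763966e-01,  1.51037648e+00,  3.22136277e-06,
        1.27248669e+00, -1.15081431e-01]), 'qvel': array([-2.18403047e-04, -3.16791146e-06,  1.63499983e-04, -1.90601646e-03,
       -5.07065463e-04,  5.65660790e-05]), 'joint_torque': array([ 1.36446333e-04, -5.15196526e+01, -2.71074092e+01,  6.74267183e-02,
        2.46945833e-02, -3.15398302e-05]), 'position': array([0.21854277, 0.55877527, 0.30265322]), 'ee_rot': array([ 1.85336821e-01,  9.82675054e-01, -1.60087315e-05, -6.59058670e-06]), 'force': array([0.0245226 , 0.02089818, 0.27958684]), 'wrist_torque': array([ 0.02893007,  0.00486748, -0.01527212]), 'gripper_force': 0.0, 'opening': 0.08772205313135233}
```

View pics/top0.png

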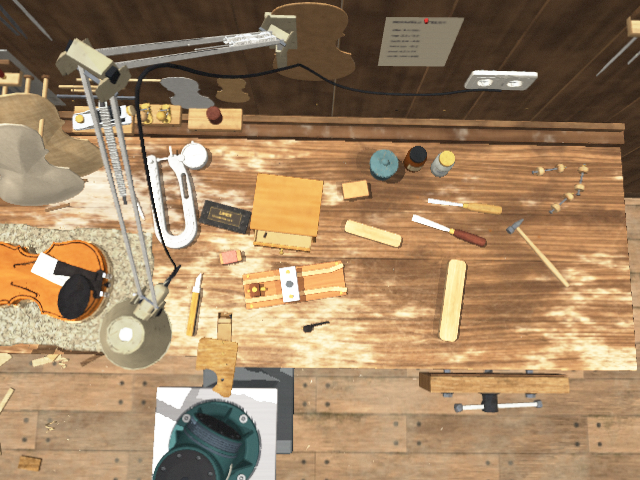

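View pics/side0.png

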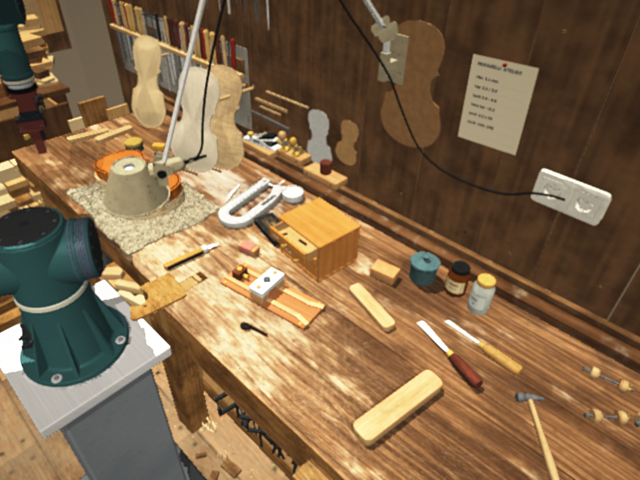

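Look-alikes for the mould are the bar at top (373,233) / side (371,308) and the bar at top (452,300) / side (398,408). The first is clearly smaller and lies beyond and right of the jig, so it fits. I'll measure both to confirm, and also locate the jig and lamp.

```bash
python3 - <<'E'
from h import *
im={}
P={c:eyes.camera_params(c) for c in ["top","side"]}
for c in P: im[c]=eyes.get_image(c)
for c in P:
    p=P[c]
    for d in cut_out(c,"rib_mould")[:3]:
        m=d["region"].astype(np.uint8); cs=max(cv2.findContours(m,0,1)[0],key=cv2.contourArea).reshape(-1,2)
        w=world(p,cs,0.018 if c=="top" else 0.012)[:,:2]
        print(c,"mould",np.round(d["box"]),round(d["confidence"],2),cv2.minAreaRect((w*1000).astype(np.float32)))
    for t in ["lamp_arm","jig_bed","infeed","outfeed","peg","sanding_block","cork_block"]:
        for d in place_of(c,t)[:2]:
            z=.35 if t=="lamp_arm" else .008
            print(c,t,np.round(d["xy"],1),round(d["confidence"],2),np.round(world(p,[d["xy"]],z)[0],4))
    for d in cut_out(c,"jig_bed")[:1]:
        m=d["region"].astype(np.uint8); cs=max(cv2.findContours(m,0,1)[0],key=cv2.contourArea).reshape(-1,2)
        print(c,"jig",np.round(d["box"]),cv2.minAreaRect((world(p,cs,.01)[:,:2]*1000).astype(np.float32)))
print("shade centre z.31", world(P["top"],[[126,335]],.31), "right edge z.19",world(P["top"],[[171,335],[135,368]],.2))
a=cv2.resize(im["top"][180:340,200:480],None,fx=2.8,fy=2.8,interpolation=cv2.INTER_CUBIC)
cv2.imwrite("pics/crop1.png",a[:,:,::-1])
E
```

```text
top mould [451. 302.  26.  84.] 0.77 ((392.82440185546875, -627.67578125), (53.98543167114258, 221.61016845703125), 81.03770446777344)
top mould [373. 234.  57.  26.] 0.65 ((571.9124755859375, -412.18463134765625), (160.2758026123047, 39.333763122558594), 73.67737579345703)
top lamp_arm [155.4 280.4] 0.81 [0.4049 0.0821 0.35  ]
top lamp_arm [260.3 287.4] 0.67 [ 0.3933 -0.1394  0.35  ]
top jig_bed [289. 285.] 0.88 [ 0.4277 -0.1852  0.008 ]
top jig_bed [318.  280.7] 0.37 [ 0.4405 -0.2642  0.008 ]
top infeed [319.1 279.6] 0.94 [ 0.4436 -0.2671  0.008 ]
top outfeed [261.4 288.9] 0.96 [ 0.416  -0.1104  0.008 ]
top peg [314.1 326.2] 0.46 [ 0.3173 -0.2554  0.008 ]
top peg [354.6 189.9] 0.31 [ 0.698  -0.3635  0.008 ]
top sanding_block [229.8 257.2] 0.67 [ 0.5016 -0.0212  0.008 ]
top cork_block [349.5 191.7] 0.92 [ 0.6925 -0.3491  0.008 ]
top jig [295. 285. 101.  50.] ((429.6606140136719, -199.5834197998047), (97.27772521972656, 275.5531921386719), 9.146377563476562)
side mould [396. 408.  90.  74.] 0.57 ((394.111572265625, -628.0303344726562), (56.47484588623047, 234.157470703125), 81.441085
[... 316 characters left out ...]
08 ]
side infeed [263.4 288.3] 0.28 [ 0.4247 -0.1725  0.008 ]
side outfeed [244.8 276.6] 0.67 [ 0.4188 -0.1039  0.008 ]
side peg [252.5 331.2] 0.58 [ 0.3107 -0.263   0.008 ]
side sanding_block [250.7 247.8] 0.51 [ 0.5084 -0.0221  0.008 ]
side sanding_block [293.6 302.9] 0.22 [ 0.4441 -0.2657  0.008 ]
side cork_block [385.2 271.8] 0.72 [ 0.7029 -0.359   0.008 ]
side cork_block [264.5 290.3] 0.44 [ 0.4218 -0.1801  0.008 ]
side jig [272. 296. 111.  71.] ((440.0502624511719, -195.94320678710938), (132.2211151123047, 285.5473937988281), 8.616254806518555)
shade centre z.31 [[0.29012975 0.14894003 0.31      ]] right edge z.19 [[0.29057985 0.07993452 0.2       ]
 [0.2140605  0.15876599 0.2       ]]
```

View pics/crop1.png

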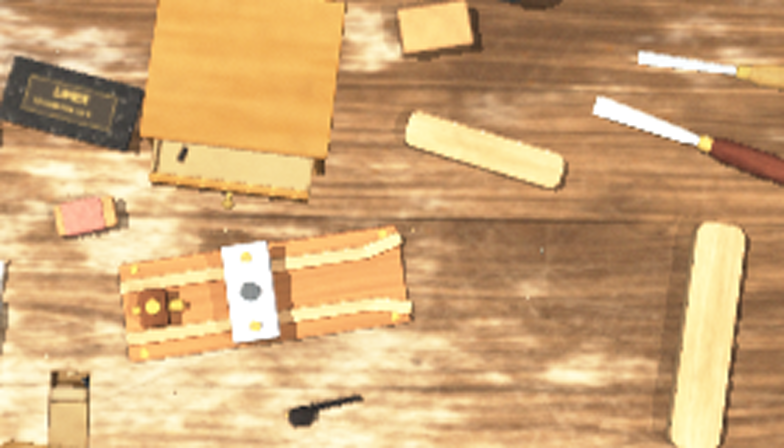

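The crop shows the small bar at crop (485,150), i.e. top (373,233). It measures 160 x 37 mm, so it's the mould. The other bar measures 222 x 54 mm and isn't. The jig bridge is at crop (250,290), with the stop block and rod tip at about crop (185,304). I'll raise the arm and draw it back first.

```bash
python3 -m pendant '[[0,-0.03,-0.05,0,0.3],[0,-0.06,-0.10,0,0.3],[0,-0.10,-0.15,0,0.3],[0,-0.15,-0.20,0,0.3],[0,-0.20,-0.22,0,0.3]]' 20; python3 -c "
from h import *
s=r.sense();print(s['joint_positions'],s['position'],s['force'])"
```

```text
clock: 2.33
position: [0.1457, 0.3722, 0.5248]
ee_rot: [0.185, 0.983, 0.002, 0.001]
force: [0.4, -0.1, -0.6]
opening: 0.0614
gripper_force: 0.0
[ 1.02459567e+00 -8.58903352e-02  1.51357245e+00 -9.64952752e-05
  1.71061839e+00 -1.73558852e-01] [0.14567469 0.37222623 0.5247947 ] [ 0.44723365 -0.06524838 -0.62151757]
```

```bash
python3 -m pendant '[[-0.006,-0.06,0,10,0.3],[-0.012,-0.11,0,20,0.3],[-0.03,-0.155,0,30,0.3],[-0.08,-0.21,0,40,0.3],[-0.13,-0.25,0,50,0.3]]'; python3 -c "
from h import *
s=r.sense();print(s['joint_positions'],s['position'],R.from_quat(s['ee_rot']).as_matrix().round(3))"
```

```text
clock: 2.95
position: [0.1562, 0.1345, 0.523]
ee_rot: [0.546, 0.837, 0.001, 0.001]
force: [1.3, -0.1, 0.6]
opening: 0.0614
gripper_force: 0.0
[ 3.70548628e-01 -4.29217103e-01  1.74203152e+00 -2.39479167e-04
  1.82623979e+00 -4.39692702e-02] [0.15621208 0.13452944 0.52296254] [[-0.403  0.915  0.002]
 [ 0.915  0.403  0.001]
 [-0.     0.003 -1.   ]]
```

```bash
python3 -m pendant '[[-0.055,-0.005,0,10,0.2],[-0.11,-0.012,0,20,0.2],[-0.16,-0.022,0,30,0.2],[-0.215,-0.045,0,40,0.2],[-0.27,-0.06,0,40,0.2]]'; python3 -c "
from h import *
s=r.sense();print(s['joint_positions'],s['position'],R.from_quat(s['ee_rot']).as_matrix().round(3))"
```

```text
clock: 3.58
position: [0.2063, -0.0771, 0.5231]
ee_rot: [0.79, 0.614, 0.001, 0.001]
force: [1.7, -0.3, 0.2]
opening: 0.0703
gripper_force: 0.0
[-6.76677279e-01 -4.02424959e-01  1.72971542e+00  5.86240345e-04
  1.81216360e+00 -4.27181423e-01] [ 0.20633171 -0.07712948  0.52309223] [[ 0.247  0.969  0.002]
 [ 0.969 -0.247 -0.001]
 [-0.     0.002 -1.   ]]
```

```bash
python3 -m pendant '[[-0.032,0.048,0.02,0,0],[-0.064,0.096,0.04,2,0],[-0.096,0.144,0.06,2,0],[-0.128,0.192,0.08,2,0],[-0.16,0.24,0.1,2,0]]' && python3 -m pendant '[[-0.028,0.044,0.025,0,0],[-0.056,0.088,0.05,0,0],[-0.084,0.13,0.075,0,0],[-0.1,0.16,0.1,0,0],[-0.1,0.16,0.1,0,0]]'; python3 - <<'E'
from h import *
s=r.sense();print(s['joint_positions'],s['position'],R.from_quat(s['ee_rot']).as_matrix().round(3))
p=eyes.camera_params("wrist"); im=snap("wrist","w0"); print(p)
for d in cut_out("wrist","rib_mould")[:3]:
    m=d["region"].astype(np.uint8); cs=max(cv2.findContours(m,0,1)[0],key=cv2.contourArea).reshape(-1,2)
    w=world(p,cs,0.018)[:,:2]
    print("mould",np.round(d["box"]),round(d["confidence"],2),cv2.minAreaRect((w*1000).astype(np.float32)))
for t in ["mould_centre","infeed","jig_bed"]:
    for d in place_of("wrist",t)[:2]: print(t,d,world(p,[d["xy"]],.009))
E
```

```text
clock: 4.2
position: [0.402, -0.2909, 0.4221]
ee_rot: [0.799, 0.602, 0.0, 0.0]
force: [0.7, 1.0, 0.5]
opening: 0.0876
gripper_force: 0.0
clock: 4.82
position: [0.5274, -0.4304, 0.3193]
ee_rot: [0.799, 0.602, -0.0, -0.002]
force: [-0.1, 0.4, 0.2]
opening: 0.0879
gripper_force: 0.0
[-7.85779881e-01  4.64903298e-01  1.29597180e+00 -1.41900373e-04
  1.38517501e+00 -5.05782650e-01] [ 0.52739755 -0.43038326  0.31929789] [[ 0.276  0.961 -0.003]
 [ 0.961 -0.276  0.003]
 [ 0.002 -0.004 -1.   ]]
{'vfov': 68.47162538897837, 'cx': 322.8776515033241, 'cy': 245.07484328859744, 'dist': array([-0.02381729,  0.        ,  0.        ,  0.        ,  0.        ]), 'eye': array([ 0.54937377, -0.35456689,  0.40119557]), 'rotation': array([ 0.97979414, -0.13764105, -0.02188425,  0.14345543])}
mould [360. 187.  40. 147.] 0.96 ((570.584716796875, -413.80255126953125), (158.59767150878906, 35.734249114990234), 73.61148071289062)
mould [273. 385. 159.  57.] 0.69 ((432.9814147949219, -602.913330078125), (17.758888244628906, 147.88482666015625), 74.2265396118164)
mould_centre {'xy': [357.8, 189.0], 'confidence': 0.97} [[ 0.57078285 -0.41546769  0.009     ]]
infeed {'xy': [199.6, 91.0], 'confidence': 0.81} [[ 0.43895238 -0.27217577  0.009     ]]
infeed {'xy': [454.9, 110.6], 'confidence': 0.19} [[ 0.6891291  -0.36392943  0.009     ]]
jig_bed {'xy': [157.7, 6.5], 'confidence': 0.96} [[ 0.42736503 -0.18803144  0.009     ]]
```

View pics/w0.png

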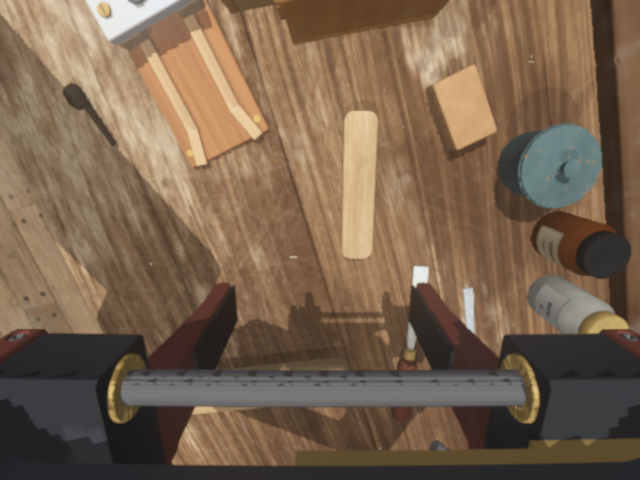

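The wrist view shows the mould at (360,187), the jig's infeed at top left and a chisel tip at (420,268). I'll partly close the fingers to stay clear of the chisel, then descend near the mould's right end.

```bash
python3 -m pendant '[[-0.012,0.018,0.04,0.3,0.3],[-0.0255,0.037,0.09,0.3,0.3],[-0.0255,0.037,0.14,0.3,0.3],[-0.0255,0.037,0.17,0.3,0.3],[-0.0255,0.037,0.17,0.3,0.3]]'; python3 - <<'E'
from h import *
p=eyes.camera_params("wrist"); im=snap("wrist","w1")
s=r.sense();M=R.from_quat(s['ee_rot']).as_matrix();print(s['position'],M.round(3),s['force'])
for d in cut_out("wrist","rib_mould")[:2]:
    m=d["region"].astype(np.uint8); cs=max(cv2.findContours(m,0,1)[0],key=cv2.contourArea).reshape(-1,2)
    w=world(p,cs,0.018)[:,:2]
    print("mould",np.round(d["box"]),round(d["confidence"],2),cv2.minAreaRect((w*1000).astype(np.float32)))
c=np.array([.5707,-.414,.009]); a=np.array([.2815,.9596,0])
print((c-.053*a-s['position'])@M)
E
```

```text
clock: 5.7
position: [0.5542, -0.4629, 0.1514]
ee_rot: [0.8, 0.6, -0.0, -0.002]
force: [-0.0, -0.6, -0.1]
opening: 0.0618
gripper_force: 0.0
[ 0.55531625 -0.46394609  0.15351841] [[ 0.281  0.96  -0.   ]
 [ 0.96  -0.281  0.   ]
 [ 0.    -0.    -1.   ]] [ 0.03015052 -1.02996017  0.17753258]
mould [331. 175.  63. 265.] 0.7 ((571.0751953125, -414.0558166503906), (158.63047790527344, 35.10042953491211), 73.47022247314453)
[-0.00076345  0.00076042  0.14451802]
```

View pics/w1.png

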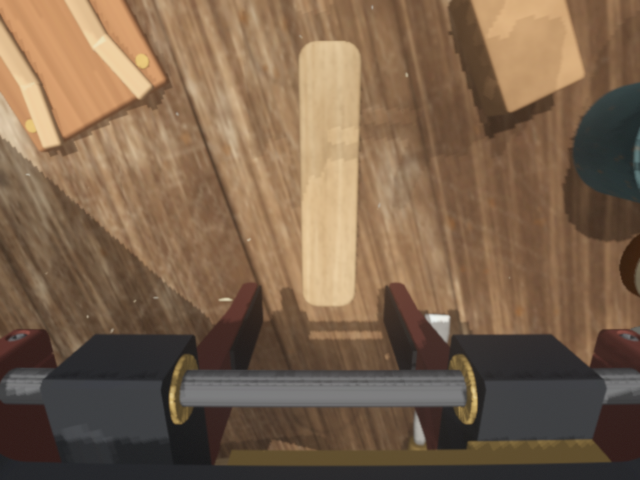

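The mould is centred between the fingers and the chisel is clear of them. Going down to grip.

```bash
python3 -m pendant '[[-0.001,0.001,0.025,0,0.3],[-0.001,0.001,0.045,0,0.3],[-0.001,0.001,0.06,0,0.3],[-0.001,0.001,0.0645,0,0.3],[-0.001,0.001,0.0645,0,0.4]]' 30 && python3 -m pendant '[[0,0,0,0,0.65],[0,0,0,0,0.65],[0,0,0,0,0.7],[0,0,0,0,0.7],[0,0,0,0,0.7]]' 30
```

```text
clock: 6.42
position: [0.5562, -0.4656, 0.0882]
ee_rot: [0.8, 0.6, -0.0, -0.0]
force: [0.4, 0.5, 0.3]
opening: 0.0552
gripper_force: 0.0
clock: 7.05
position: [0.5565, -0.4659, 0.0889]
ee_rot: [0.8, 0.6, 0.0, 0.001]
force: [-0.2, 0.6, 5.8]
opening: 0.0348
gripper_force: 30.0
```

```bash
python3 -m pendant '[[0,0,-0.015,0,0.7],[0,0,-0.05,0,0.7],[0,-0.04,-0.06,-8,0.7],[0.01,-0.09,-0.06,-17,0.7],[0.03,-0.12,-0.06,-25.5,0.7]]' 30; python3 - <<'E'
from h import *
s=r.sense();print(s['opening'],s['gripper_force'],s['force'],s['wrist_torque'])
p=eyes.camera_params("wrist"); im=snap("wrist","w2")
s=r.sense();M=R.from_quat(s['ee_rot']).as_matrix();print(s['position'],M.round(3))
for t in ["infeed","jig_bed","outfeed"]:
    for d in place_of("wrist",t)[:1]: print(t,np.round(d['xy']),round(d["confidence"],2),world(p,[d["xy"]],.008))
E
```

```text
clock: 7.68
position: [0.4473, -0.4024, 0.1489]
ee_rot: [0.647, 0.763, -0.0, -0.0]
force: [0.8, -0.1, -0.7]
opening: 0.0342
gripper_force: 30.0
0.034236611947246205 29.995514452457428 [ 0.76388585 -0.07216121 -0.73281127] [-0.08297436  0.05046994  0.01968129]
[ 0.44411499 -0.39750277  0.14804829] [[-0.17   0.985 -0.006]
 [ 0.985  0.17   0.006]
 [ 0.007 -0.005 -1.   ]]
```

View pics/w2.png

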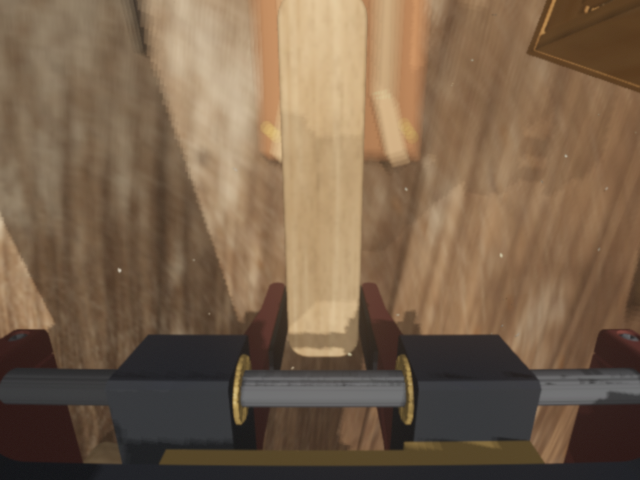

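The mould is held and roughly parallel to the channel, but the picture is blurred because the arm was still moving. I'll measure again now that it's still, using the bed's side edges and the mould's edges in the same wrist picture.

```bash
cat > meas.py <<'E'
from h import *
def edges(p,m,z,M,o,lo,hi):
    """left/right mask edges (tool x along, y across) as line fits: offset at x=0 and slope"""
    ys,xs=np.nonzero(m); w=world(p,np.c_[xs,ys],z)-o; q=w@M
    ok=(xs>3)&(xs<636); q=q[ok]; out=[]
    b=np.round(q[:,0]/.003).astype(int); L=[];H=[]
    for k in np.unique(b):
        s=q[b==k]
        if lo<k*.003<hi: L.append((k*.003,s[:,1].min()));H.append((k*.003,s[:,1].max()))
    for a in (L,H):
        a=np.array(a); f=np.polyfit(*a.T,1); res=a[:,1]-np.polyval(f,a[:,0]); g=abs(res-np.median(res))<.002
        out.append(np.polyfit(*a[g].T,1))
    return np.array(out)
if __name__=="__main__":
    s=r.sense();M=R.from_quat(s['ee_rot']).as_matrix();o=s['position']
    p=eyes.camera_params("wrist"); im=snap("wrist","w3"); print(o,M.round(3),np.abs(s['qvel']).max())
    for t,z in [("jig_bed",.008),("rib_mould",o[2]-.0885+.018)]:
        for d in cut_out("wrist",t)[:2]:
            m=d["region"]; ys,xs=np.nonzero(m); q=(world(p,np.c_[xs,ys],z)-o)@M
            print(t,np.round(d["box"]),round(d["confidence"],2),"x range",q[:,0].min().round(4),q[:,0].max().round(4))
            try: 
                e=edges(p,m,z,M,o,q[:,0].min()+.008,q[:,0].max()-.004); print(e.round(4),"width",(e[1]-e[0]).round(4),"mid",e.mean(0).round(4))
            except Exception as x: print(x)
E
python3 meas.py
```

```text
[ 0.44950621 -0.4030651   0.14896067] [[-0.158  0.987  0.001]
 [ 0.987  0.158 -0.001]
 [-0.001  0.    -1.   ]] 0.047187854650780785
jig_bed [342.  82. 170. 163.] 0.88 x range 0.0636 0.1531
[[ 0.0069 -0.0382]
 [ 0.0036  0.0568]] width [-0.0033  0.095 ] mid [0.0053 0.0093]
rib_mould [101. 454.  39.  21.] 0.77 x range -0.0964 -0.0808
[[ 0.7622 -0.0663]
 [ 0.6566 -0.0571]] width [-0.1056  0.0092] mid [ 0.7094 -0.0617]
rib_mould [324. 179.  93. 356.] 0.75 x range -0.0248 0.1295
[[ 0.0009 -0.0177]
 [ 0.0001  0.0167]] width [-0.0007  0.0344] mid [ 0.0005 -0.0005]meas.py:11: RankWarning: Polyfit may be poorly conditioned
  a=np.array(a); f=np.polyfit(*a.T,1); res=a[:,1]-np.polyval(f,a[:,0]); g=abs(res-np.median(res))<.002
meas.py:12: RankWarning: Polyfit may be poorly conditioned
  out.append(np.polyfit(*a[g].T,1))
meas.py:11: RankWarning: Polyfit may be poorly conditioned
  a=np.array(a); f=np.polyfit(*a.T,1); res=a[:,1]-np.polyval(f,a[:,0]); g=abs(res-np.median(res))<.002
meas.py:12: RankWarning: Polyfit may be poorly conditioned
  out.append(np.polyfit(*a[g].T,1))
```

```bash
python3 -m pendant '[[0.01,0.01,0.01,0.3,0.7],[0.025,0.01,0.02,0.3,0.7],[0.04,0.01,0.03,0.3,0.7],[0.045,0.01,0.03,0.3,0.7],[0.045,0.01,0.03,0.3,0.7]]' 30; python3 -W ignore meas.py
```

```text
clock: 8.65
position: [0.4522, -0.3566, 0.1183]
ee_rot: [0.65, 0.76, -0.0, -0.0]
force: [0.3, -0.4, -1.4]
opening: 0.0343
gripper_force: 30.0
[ 0.45215294 -0.3565582   0.11826978] [[-0.155  0.988 -0.   ]
 [ 0.988  0.155  0.   ]
 [ 0.    -0.    -1.   ]] 0.02627035880366714
jig_bed [324. 124. 200. 246.] 0.64 x range 0.017 0.1429
[[-0.0055 -0.047 ]
 [-0.002   0.0472]] width [0.0035 0.0942] mid [-0.0037  0.0001]
rib_mould [323. 179.  89. 357.] 0.65 x range -0.0241 0.1296
[[-0.0005 -0.0175]
 [-0.0003  0.0166]] width [0.0002 0.0341] mid [-0.0004 -0.0005]
```

Lateral error is under 0.5 mm and angle error about 0.2°. The leading end is roughly 12 mm before the bridge. Lowering.

```bash
python3 -m pendant '[[0,0,0.007,-0.1,0.7],[0,0,0.013,-0.1,0.7],[0,0,0.018,-0.1,0.7],[0,0,0.02,-0.1,0.7],[0,0,0.0205,-0.1,0.7]]' 30; python3 - <<'E'
from h import *
s=r.sense();print(s['position'],s['force'],s['wrist_torque'])
snap("side","s1"); im=snap("wrist","w4"); sd=cv2.imread("pics/s1.png")
a=cv2.resize(sd[220:380,160:400],(720,480),interpolation=cv2.INTER_CUBIC); cv2.imwrite("pics/s1c.png",a)
E
```

```text
clock: 9.43
position: [0.4522, -0.3571, 0.0975]
ee_rot: [0.65, 0.76, -0.0, -0.0]
force: [-0.6, -0.3, -0.8]
opening: 0.0345
gripper_force: 30.0
[ 0.45215853 -0.35705678  0.0975435 ] [-0.61261741 -0.34650766 -0.78912709] [-0.15280213  0.06776901  0.02922177]
```

View pics/w4.png

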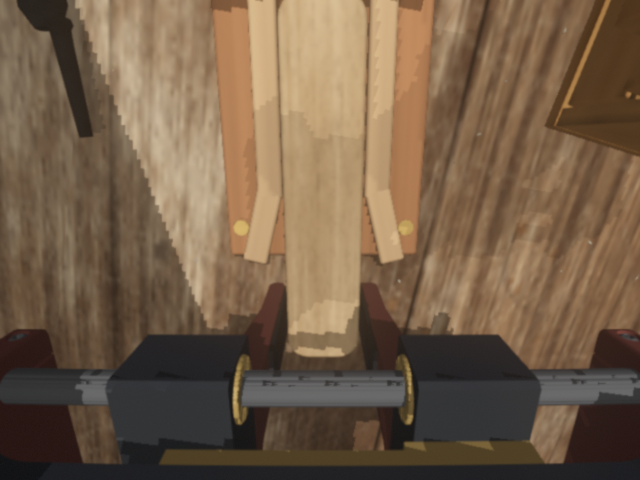

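The mould lies between the guides, centred, with its right end overhanging. I'll let go briefly so it settles flat, regrip, and then start the push.

```bash
python3 -m pendant '[[0,0,0.0005,0,0.5],[0,0,0.0005,0,0.5],[0,0,0.0005,0,0.7],[0,0,0.0005,0,0.7],[0,0,0.0005,0,0.7]]' 30 && python3 -m pendant '[[0.003,0,0,0,0.7],[0.008,0,0,0,0.7],[0.013,0,0,0,0.7],[0.017,0,0,0,0.7],[0.02,0,0,0,0.7]]' 30;python3 -m pendant '[[0,0,0,0,0.7],[0.002,0,0,0,0.7],[0.004,0,0,0,0.7],[0.006,0,0,0,0.7],[0.008,0,0,0,0.7]]' 30; python3 -W ignore - <<'E'
from h import *
s=r.sense();M=R.from_quat(s['ee_rot']).as_matrix();print(s['position'],M.round(3)[0],"tool force",s['force']@M,s['wrist_torque']@M)
E
```

```text
clock: 10.15
position: [0.4523, -0.3572, 0.0974]
ee_rot: [0.65, 0.76, -0.0, 0.0]
force: [-0.3, -0.8, 1.2]
opening: 0.0349
gripper_force: 30.0
clock: 10.78
position: [0.4492, -0.3372, 0.0974]
ee_rot: [0.65, 0.76, -0.0, 0.0]
force: [0.5, -2.1, 1.3]
opening: 0.0345
gripper_force: 30.0
clock: 11.4
position: [0.448, -0.3296, 0.0974]
ee_rot: [0.65, 0.76, -0.0, 0.0]
force: [0.9, -3.4, 3.2]
opening: 0.0348
gripper_force: 30.0
[ 0.44800534 -0.32963855  0.09744908] [-0.156  0.988  0.   ] tool force [-3.45752724  0.382447   -3.16194194] [ 0.04182606 -0.53877021 -0.03045344]
```

```bash
python3 -m pendant '[[0.001,0,0,0,0.7],[0.002,0,0,0,0.7],[0.003,0,0,0,0.7],[0.004,0,0,0,0.7],[0.005,0,0,0,0.7]]' 30; python3 -m pendant '[[0.001,0,0,0,0.7],[0.002,0,0,0,0.7],[0.003,0,0,0,0.7],[0.004,0,0,0,0.7],[0.005,0,0,0,0.7]]' 30
```

```text
clock: 12.02
position: [0.4474, -0.3252, 0.0974]
ee_rot: [0.649, 0.76, -0.0, 0.001]
force: [0.5, -7.0, 3.0]
opening: 0.0349
gripper_force: 30.0
clock: 12.65
position: [0.447, -0.3209, 0.0974]
ee_rot: [0.649, 0.76, -0.0, 0.001]
force: [1.8, -6.7, 1.0]
opening: 0.035
gripper_force: 30.0
```

```bash
python3 -m pendant '[[0.0015,0,0,0,0.7],[0.003,0,0,0,0.7],[0.0045,0,0,0,0.7],[0.006,0,0,0,0.7],[0.0075,0,0,0,0.7]]' 30; python3 -m pendant '[[0.002,0,0,0,0.7],[0.004,0,0,0,0.7],[0.006,0,0,0,0.7],[0.008,0,0,0,0.7],[0.01,0,0,0,0.7]]' 30
```

```text
clock: 13.28
position: [0.4458, -0.3132, 0.0974]
ee_rot: [0.65, 0.76, -0.0, 0.001]
force: [0.2, -5.5, 2.2]
opening: 0.0344
gripper_force: 30.0
clock: 13.9
position: [0.4442, -0.3033, 0.0974]
ee_rot: [0.649, 0.76, -0.0, 0.001]
force: [0.6, -5.7, 1.5]
opening: 0.0346
gripper_force: 30.0
```

```bash
python3 -m pendant '[[0.002,0,0,0,0.7],[0.005,0,0,0,0.7],[0.008,0,0,0,0.7],[0.011,0,0,0,0.7],[0.014,0,0,0,0.7]]' 30; python3 -m pendant '[[0.002,0,0,0,0.7],[0.004,0,0,0,0.7],[0.006,0,0,0,0.7],[0.008,0,0,0,0.7],[0.009,0,0,0,0.7]]' 30; python3 -W ignore meas.py; python3 - <<'E'
from h import *
t=snap("top","t1")
p=eyes.camera_params("top"); J=np.array([.4272,-.187,0]); f=np.array([-.156,.988,0])
for x in (.045,.055,.065,.075,.085): print(x,pix(p,J+f*x+[0,0,.02]).round(1))
a=cv2.resize(t[262:312,235:315],(800,500),interpolation=cv2.INTER_CUBIC); cv2.imwrite("pics/t1c.png",a[:,:,::-1])
E
```

```text
clock: 14.52
position: [0.442, -0.2894, 0.0974]
ee_rot: [0.649, 0.76, -0.0, 0.001]
force: [-0.3, -6.6, 1.7]
opening: 0.0348
gripper_force: 30.0
clock: 15.15
position: [0.4419, -0.2865, 0.0978]
ee_rot: [0.651, 0.759, -0.003, 0.005]
force: [-5.8, -35.4, -8.7]
opening: 0.0345
gripper_force: 30.1
[ 0.44186572 -0.28645412  0.0978328 ] [[-0.154  0.988  0.005]
 [ 0.988  0.154 -0.011]
 [-0.011  0.003 -1.   ]] 0.013202310191445734
jig_bed [320. 185. 269. 365.] 0.92 x range -0.0477 0.1357
[[-0.1558 -0.0438]
 [ 0.1337  0.0408]] width [0.2894 0.0846] mid [-0.011  -0.0015]
rib_mould [323. 179.  82. 356.] 0.58 x range -0.0244 0.1291
[[-0.0104 -0.0175]
 [-0.0093  0.0166]] width [0.0011 0.0342] mid [-0.0098 -0.0004]
0.045 [[273.  287.2]]
0.055 [[269.3 287.7]]
0.065 [[265.6 288.2]]
0.075 [[261.9 288.7]]
0.085 [[258.2 289.3]]
```

View pics/t1c.png

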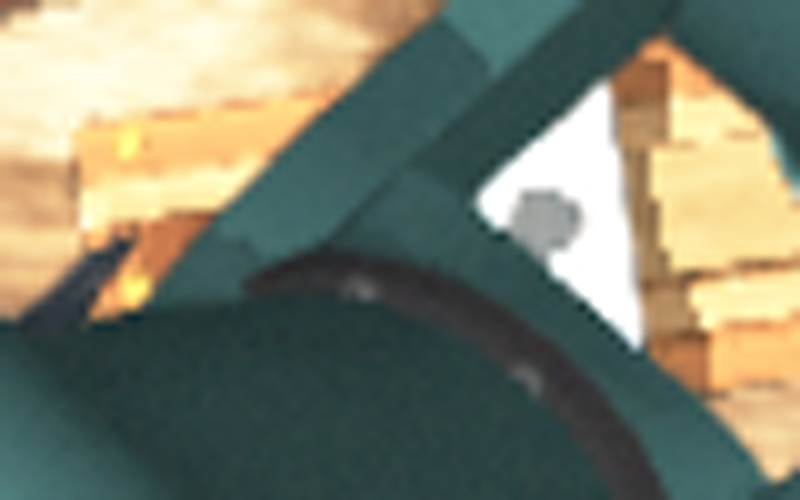

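Force jumped to 35 N, well before the rod should be reached. Backing off at once, then finding out what was touched.

```bash
python3 -m pendant '[[-0.004,0,0,0,0.7],[-0.008,0,0,0,0.7],[-0.01,0,0,0,0.7],[-0.011,0,0,0,0.7],[-0.011,0,0,0,0.7]]' 30; python3 -W ignore - <<'E'
from h import *
s=r.sense();M=R.from_quat(s['ee_rot']).as_matrix();o=s['position'];print(o,M.round(3),s['force'])
p=eyes.camera_params("side"); im=snap("side","s2"); 
a=cv2.resize(im[200:350,190:390],(800,600),interpolation=cv2.INTER_CUBIC); cv2.imwrite("pics/s2c.png",a[:,:,::-1])
# chest corner by pixels in w4-like wrist image vs top0 drawer corner
pt=eyes.camera_params("top")
for z in (.06,.09,.11,.13): print(z,world(pt,[[310,248],[254,244],[315,235]],z).round(3).tolist())
print("body corners", [(o+M@np.array([a*.0375,b*.089,0])).round(3).tolist() for a in(1,) for b in(-1,1)])
E
```

```text
clock: 15.98
position: [0.4417, -0.288, 0.0974]
ee_rot: [0.65, 0.76, 0.001, -0.001]
force: [4.7, 6.0, 9.9]
opening: 0.0347
gripper_force: 30.0
[ 0.44169619 -0.28796781  0.09739162] [[-0.155  0.988 -0.   ]
 [ 0.988  0.155  0.004]
 [ 0.004  0.    -1.   ]] [4.74467329 6.0395013  9.9413653 ]
0.06 [[0.523, -0.241, 0.06], [0.531, -0.092, 0.06], [0.558, -0.254, 0.06]]
0.09 [[0.518, -0.241, 0.09], [0.527, -0.095, 0.09], [0.553, -0.254, 0.09]]
0.11 [[0.515, -0.241, 0.11], [0.523, -0.097, 0.11], [0.55, -0.254, 0.11]]
0.13 [[0.512, -0.242, 0.13], [0.52, -0.099, 0.13], [0.546, -0.254, 0.13]]
body corners [[0.348, -0.265, 0.098], [0.524, -0.237, 0.098]]
```

View pics/s2c.png

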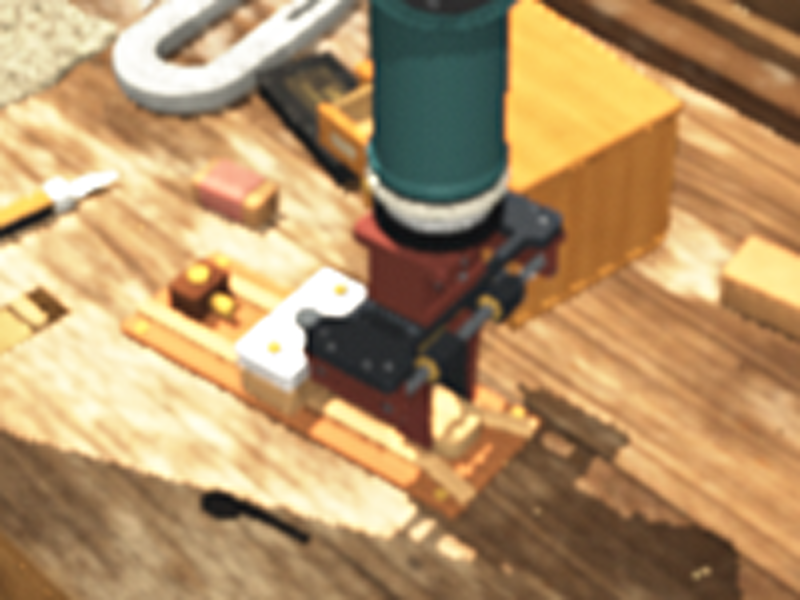

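The side view shows the mould correctly under the bridge with its lead short of the rod block (crop (200,285)). The gripper body's far corner, about (0.524,-0.237), met the corner of the open drawer at about (0.517,-0.241). The 178 mm body is too wide there. So I'll let go, rise, turn the tool 90° to put its narrow side across the channel, and push the mould's tail with closed fingers.

```bash
python3 -m pendant '[[0,0,0,0,0.45],[0,0,0,0,0.45],[0,0,-0.02,0,0.45],[0,0,-0.05,0,0.45],[-0.03,0,-0.08,0,0.5]]' 30; python3 -m pendant '[[-0.04,0,-0.01,-5,1],[-0.06,0,-0.01,-15,1],[-0.06,0,-0.01,-25,1],[-0.06,0,-0.01,-35,1],[-0.06,0,-0.01,-45,1]]' 20; python3 -m pendant '[[0,0,0,-10,1],[0,0,0,-20,1],[0,0,0,-30,1],[0,0,0,-40,1],[0,0,0,-45,1]]' 20;  python3 -W ignore - <<'E'
from h import *
s=r.sense();M=R.from_quat(s['ee_rot']).as_matrix();o=s['position'];print(o,M.round(3),s['joint_positions'])
for c in("side","top","wrist"):
    p=eyes.camera_params(c); im=snap(c,c[0]+"3")
    for d in cut_out(c,"rib_mould")[:3]:
        m=d["region"].astype(np.uint8); cs=max(cv2.findContours(m,0,1)[0],key=cv2.contourArea).reshape(-1,2)
        w=world(p,cs,0.026)[:,:2]
        print(c,np.round(d["box"]),round(d["confidence"],2),cv2.minAreaRect((w*1000).astype(np.float32)), "tail y",w[w[:,1].argmin()])
E
```

```text
clock: 16.65
position: [0.4448, -0.3178, 0.177]
ee_rot: [0.649, 0.761, 0.0, -0.003]
force: [0.3, -0.6, 0.1]
opening: 0.0446
gripper_force: 0.0
clock: 17.27
position: [0.455, -0.3788, 0.1865]
ee_rot: [0.307, 0.952, 0.001, -0.001]
force: [0.0, -0.1, -0.6]
opening: 0.0008
gripper_force: 0.0
clock: 17.9
position: [0.455, -0.3787, 0.1865]
ee_rot: [-0.08, 0.997, 0.001, -0.001]
force: [-0.5, -0.1, -0.1]
opening: 0.0002
gripper_force: 0.0
[ 0.45497836 -0.37872533  0.1864671 ] [[-0.987 -0.16  -0.002]
 [-0.16   0.987  0.002]
 [ 0.001  0.002 -1.   ]] [-8.10791029e-01  4.72665622e-01  1.64973037e+00 -1.18313289e-04
  1.02166844e+00 -2.54184843e+00]
side [289. 301.  37.  32.] 0.72 ((434.4547424316406, -261.5111999511719), (46.587364196777344, 117.48038482666016), 8.47545337677002) tail y [ 0.42835033 -0.3217066 ]
side [398. 409.  89.  76.] 0.59 ((385.7945556640625, -631.9852905273438), (57.23789596557617, 230.39207458496094), 80.95130157470703) tail y [ 0.47088708 -0.67211692]
top [453. 301.  26.  83.] 0.72 ((391.58013916015625, -626.7774047851562), (53.04864501953125, 220.9157257080078), 80.88394927978516) tail y [ 0.49033426 -0.66575294]
top [305. 282.  54.  18.] 0.69 ((443.7762756347656, -281.5269775390625), (32.54621887207031, 35.16765213012695), 0.8364694118499756) tail y [ 0.43316553 -0.29924719]
wrist [488. 252. 160.  53.] 0.75 ((435.0723571777344, -261.7312927246094), (39.46516799926758, 114.44280242919922), 9.241634368896484) tail y [ 0.4325275  -0.31973149]
wrist [ 21. 127.  39. 254.] 0.65 ((407.50848388671875, -595.4010620117188), (22.993114471435547, 174.32789611816406), 84.6507568359375) tail y [ 0.49322105 -0.61497353]
```

```bash
python3 -m pendant '[[-0.001,0.01,0.02,0,1],[-0.001,0.025,0.045,0,1],[-0.001,0.035,0.065,0,1],[-0.001,0.035,0.08,0,1],[-0.001,0.035,0.0915,0,1]]' 20;  python3 -W ignore - <<'E'
from h import *
im=snap("wrist","w5")
s=r.sense();M=R.from_quat(s['ee_rot']).as_matrix();o=s['position'];print(o,M.round(3)[:2],s['force'])
p=eyes.camera_params("wrist")
for d in cut_out("wrist","rib_mould")[:2]:
    m=d["region"]; ys,xs=np.nonzero(m); q=(world(p,np.c_[xs,ys],.026)-o)@M
    print(np.round(d["box"]),d["confidence"],"x",np.percentile(q[:,0],[.5,99.5]),"y",np.percentile(q[:,1],[.5,99.5]))
E
```

```text
clock: 18.82
position: [0.4515, -0.3451, 0.0952]
ee_rot: [-0.078, 0.997, -0.0, 0.0]
force: [-0.4, -0.2, -0.4]
opening: 0.0007
gripper_force: 0.0
[ 0.45105334 -0.3447644   0.09409726] [[-0.988 -0.156 -0.001]
 [-0.156  0.988  0.001]] [ 0.2399785   0.27842817 -0.03848632]
[509. 307. 245.  82.] 0.67 x [-0.01483323  0.02497195] y [0.0298608  0.14092728]
```

View pics/w5.png

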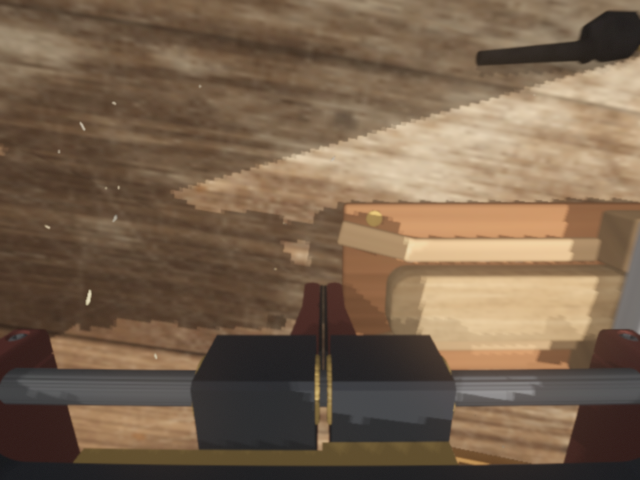

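The wrist view shows the closed fingers on the channel line, clear behind the mould's rounded tail at (392,290). Advancing slowly.

```bash
python3 -m pendant '[[0.0007,0.003,0,0,1],[0.0007,0.006,0,0,1],[0.0007,0.009,0,0,1],[0.0007,0.011,0,0,1],[0.0007,0.013,0,0,1]]' 20; python3 -m pendant '[[0,0.0012,0,0,1],[0,0.0024,0,0,1],[0,0.0036,0,0,1],[0,0.0048,0,0,1],[0,0.006,0,0,1]]' 20
```

```text
clock: 19.55
position: [0.4486, -0.3318, 0.0959]
ee_rot: [-0.078, 0.997, -0.0, 0.0]
force: [-0.4, 0.4, -0.2]
opening: 0.0006
gripper_force: 0.0
clock: 20.18
position: [0.4476, -0.3259, 0.0958]
ee_rot: [-0.078, 0.997, -0.0, -0.0]
force: [0.4, -1.0, 0.5]
opening: 0.0004
gripper_force: 0.0
```

```bash
python3 -m pendant '[[0,0.001,0,0,1],[0,0.002,0,0,1],[0,0.003,0,0,1],[0,0.004,0,0,1],[0,0.005,0,0,1]]' 20
```

```text
clock: 20.8
position: [0.4473, -0.3218, 0.096]
ee_rot: [-0.078, 0.997, -0.001, 0.0]
force: [-0.2, -3.2, -1.6]
opening: 0.0002
gripper_force: 2.0
```

```bash
python3 -m pendant '[[0,0.001,0,0,1],[0,0.002,0,0,1],[0,0.003,0,0,1],[0,0.004,0,0,1],[0,0.005,0,0,1]]' 20;python3 -m pendant '[[0,0.001,0,0,1],[0,0.002,0,0,1],[0,0.003,0,0,1],[0,0.004,0,0,1],[0,0.005,0,0,1]]' 20
```

```text
clock: 21.42
position: [0.4461, -0.3161, 0.0958]
ee_rot: [-0.078, 0.997, -0.0, 0.0]
force: [1.0, -5.3, -0.6]
opening: 0.0007
gripper_force: 2.4
clock: 22.05
position: [0.4453, -0.3111, 0.0958]
ee_rot: [-0.078, 0.997, -0.0, -0.0]
force: [0.9, -4.6, -0.0]
opening: 0.0005
gripper_force: 2.5
```

```bash
python3 -m pendant '[[0,0.001,0,0,1],[0,0.002,0,0,1],[0,0.003,0,0,1],[0,0.004,0,0,1],[0,0.005,0,0,1]]' 20
```

```text
clock: 22.68
position: [0.4444, -0.3061, 0.0958]
ee_rot: [-0.078, 0.997, -0.0, -0.0]
force: [1.8, -4.6, -0.9]
opening: 0.0006
gripper_force: 2.5
```

```bash
python3 -m pendant '[[0,0.0006,0,0,1],[0,0.0012,0,0,1],[0,0.0018,0,0,1],[0,0.0024,0,0,1],[0,0.003,0,0,1]]' 20
```

```text
clock: 23.3
position: [0.444, -0.3032, 0.0958]
ee_rot: [-0.078, 0.997, -0.0, -0.0]
force: [0.0, -5.7, -0.1]
opening: 0.0004
gripper_force: 2.5
```

```bash
python3 -m pendant '[[0,0.0006,0,0,1],[0,0.0012,0,0,1],[0,0.0018,0,0,1],[0,0.0024,0,0,1],[0,0.003,0,0,1]]' 20
```

```text
clock: 23.92
position: [0.4435, -0.3002, 0.0958]
ee_rot: [-0.078, 0.997, -0.0, -0.0]
force: [0.6, -4.2, -0.8]
opening: 0.0008
gripper_force: 2.5
```

```bash
python3 -m pendant '[[0,0.0006,0,0,1],[0,0.0012,0,0,1],[0,0.0018,0,0,1],[0,0.0024,0,0,1],[0,0.003,0,0,1]]' 20
```

```text
clock: 24.55
position: [0.4431, -0.2973, 0.0958]
ee_rot: [-0.078, 0.997, -0.0, -0.0]
force: [0.3, -5.5, -0.4]
opening: 0.0005
gripper_force: 2.5
```

```bash
python3 -m pendant '[[0,0.0006,0,0,1],[0,0.0012,0,0,1],[0,0.0018,0,0,1],[0,0.0024,0,0,1],[0,0.003,0,0,1]]' 20; python3 - <<'E'
from h import *
im=snap("side","s4")
a=cv2.resize(im[245:320,215:315],(800,600),interpolation=cv2.INTER_CUBIC); cv2.imwrite("pics/s4c.png",a[:,:,::-1])
E
```

```text
clock: 25.18
position: [0.4426, -0.2943, 0.0958]
ee_rot: [-0.078, 0.997, -0.0, -0.0]
force: [1.2, -5.1, -1.6]
opening: 0.0003
gripper_force: 2.5
```

View pics/s4c.png

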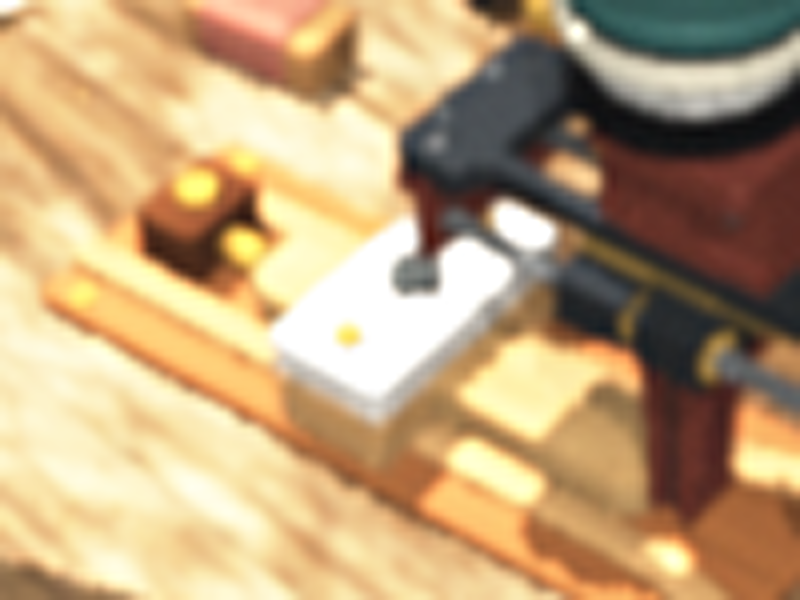

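The side crop shows the mould's leading end at about (260,280), a few mm short of the brass tip at (245,245). That was my 11th viewed picture, one over the limit, so I won't view any more. From here I go by feel, in small steps.

```bash
python3 -m pendant '[[0,0.0004,0,0,1],[0,0.0008,0,0,1],[0,0.0012,0,0,1],[0,0.0016,0,0,1],[0,0.002,0,0,1]]' 20
```

```text
clock: 25.85
position: [0.4423, -0.2924, 0.0958]
ee_rot: [-0.078, 0.997, -0.0, -0.0]
force: [0.4, -5.1, -1.4]
opening: 0.0008
gripper_force: 2.5
```

```bash
python3 -m pendant '[[0,0.0004,0,0,1],[0,0.0008,0,0,1],[0,0.0012,0,0,1],[0,0.0016,0,0,1],[0,0.002,0,0,1]]' 20
```

```text
clock: 26.48
position: [0.442, -0.2904, 0.0958]
ee_rot: [-0.078, 0.997, -0.0, -0.0]
force: [0.8, -5.4, -1.2]
opening: 0.0006
gripper_force: 2.5
```

```bash
python3 -m pendant '[[0,0.0004,0,0,1],[0,0.0008,0,0,1],[0,0.0012,0,0,1],[0,0.0016,0,0,1],[0,0.002,0,0,1]]' 20
```

```text
clock: 27.1
position: [0.4418, -0.2888, 0.0958]
ee_rot: [-0.078, 0.997, -0.0, 0.0]
force: [0.3, -7.7, -1.7]
opening: 0.0004
gripper_force: 3.5
```

```bash
python3 -m pendant '[[0,0.0004,0,0,1],[0,0.0008,0,0,1],[0,0.0012,0,0,1],[0,0.0016,0,0,1],[0,0.002,0,0,1]]' 20
```

```text
clock: 27.72
position: [0.4423, -0.2881, 0.0962]
ee_rot: [-0.079, 0.997, -0.002, 0.001]
force: [2.1, -9.1, -1.9]
opening: 0.0006
gripper_force: 4.9
```

Force is climbing above the 5 N drag, so the rod has been met with the TCP at y of about -0.289. Continuing in 1 to 2 mm steps.

```bash
python3 -m pendant '[[0,0.0003,0,0,1],[0,0.0006,0,0,1],[0,0.0009,0,0,1],[0,0.0012,0,0,1],[0,0.0015,0,0,1]]' 20
```

```text
clock: 28.35
position: [0.4423, -0.2869, 0.0963]
ee_rot: [-0.079, 0.997, -0.002, 0.001]
force: [0.8, -9.7, -1.6]
opening: 0.0007
gripper_force: 5.0
```

```bash
python3 -m pendant '[[0,0.0003,0,0,1],[0,0.0006,0,0,1],[0,0.0009,0,0,1],[0,0.0012,0,0,1],[0,0.0012,0,0,1]]' 20; python3 -c "
from h import *
s=r.sense();print(s['position'],s['force'],s['wrist_torque'],R.from_quat(s['ee_rot']).as_matrix().round(4)[:,1])"
```

```text
clock: 28.98
position: [0.4421, -0.2856, 0.0963]
ee_rot: [-0.079, 0.997, -0.002, 0.001]
force: [1.8, -9.0, -2.6]
opening: 0.0005
gripper_force: 4.9
[ 0.44211566 -0.28558779  0.09627327] [ 1.78425553 -8.99732272 -2.5914403 ] [-1.68058413 -0.26266113  0.02006918] [-0.1565  0.9877 -0.0039]
```

Force has levelled off at about 9.3 N, so the rod is giving. Best estimate so far is 3 mm pushed in; another 1.8 mm to go. First a numeric check that the body clears the bridge knob.

```bash
python3 -c "
from h import *
a=eyes.camera_params('top');b=eyes.camera_params('side')
for z in (.05,.06,.07,.08,.09): print(z,world(a,[[289.5,284]],z)[0][:2].round(4),world(b,[[266.9,279.4]],z)[0][:2].round(4))"; python3 -m pendant '[[0,0.0004,0,0,1],[0,0.0008,0,0,1],[0,0.0012,0,0,1],[0,0.0016,0,0,1],[0,0.0018,0,0,1]]' 20
```

```text
0.05 [ 0.4268 -0.1883] [ 0.4253 -0.1881]
0.06 [ 0.426  -0.1887] [ 0.4185 -0.1963]
0.07 [ 0.4251 -0.1891] [ 0.4118 -0.2045]
0.08 [ 0.4243 -0.1896] [ 0.405  -0.2126]
0.09 [ 0.4234 -0.19  ] [ 0.3983 -0.2208]
clock: 29.6
position: [0.4419, -0.2838, 0.0963]
ee_rot: [-0.079, 0.997, -0.002, 0.001]
force: [1.9, -9.6, -2.4]
opening: 0.0004
gripper_force: 4.9
```

Best estimate for the rod is now about 5 mm. Backing straight off the tail, then up.

```bash
python3 -m pendant '[[0,-0.003,0,0,1],[0,-0.01,0,0,1],[0,-0.02,0,0,1],[0,-0.03,-0.01,0,1],[0,-0.035,-0.04,0,1]]' 20; python3 -m pendant '[[0,-0.02,-0.05,0,1],[0,-0.05,-0.1,0,1],[0,-0.08,-0.15,0,1],[0,-0.12,-0.18,0,1],[0,-0.16,-0.2,0,1]]' 20; python3 - <<'E'
from h import *
s=r.sense();print(s['position'],s['force'])
J=np.array([.4272,-.187,0]); f=np.array([-.156,.988,0]); n=np.array([.988,.156,0])
for c in("top","side"):
    im=snap(c,c+"9"); p=eyes.camera_params(c)
    for d in cut_out(c,"rib_mould")[:2]:
        ys,xs=np.nonzero(d["region"]); q=world(p,np.c_[xs,ys],.026)-J
        print(c,np.round(d["box"]),round(d["confidence"],2),"feed",np.percentile(q@f,[1,99]).round(4),"across",np.percentile(q@n,[1,99]).round(4))
    for t in("stop_rod","peg","sanding_block","cork_block"):
        for d in spot_in(c,t)[:1]: print(c,t,np.round(d["box"],1),round(d["confidence"],2))
E
```

```text
clock: 30.22
position: [0.4455, -0.3168, 0.1355]
ee_rot: [-0.078, 0.997, 0.001, -0.001]
force: [-0.0, 1.0, 0.5]
opening: 0.0002
gripper_force: 0.0
clock: 30.85
position: [0.4712, -0.4762, 0.3391]
ee_rot: [-0.078, 0.997, -0.001, 0.001]
force: [0.9, -0.2, -0.8]
opening: 0.0005
gripper_force: 0.0
[ 0.47117015 -0.47622066  0.33906694] [ 0.9151552  -0.19237897 -0.75536238]
top [451. 308.  29.  73.] 0.74 feed [-0.4701 -0.3783] across [-0.2058 -0.0367]
top [292. 285.  58.  20.] 0.57 feed [-0.0828  0.0678] across [-0.0169  0.0183]
top peg [291.9 287.1 102.3  50.7] 0.45
top sanding_block [233.1 257.1  21.1  17.5] 0.83
top cork_block [355.4 191.6  30.9  18.1] 0.85
side [271. 289.  50.  36.] 0.97 feed [-0.0919  0.069 ] across [-0.027   0.0183]
side [397. 409.  90.  74.] 0.96 feed [-0.479  -0.3851] across [-0.2192 -0.0037]
side peg [254.2 328.5  27.3  10.3] 0.52
side sanding_block [249.4 248.6  22.6  14.7] 0.55
side cork_block [384.9 270.9  31.1  21.8] 0.97
```

Nothing was disturbed, and the mould lies in the channel with its leading end near the rod. One numeric check of rod depth: brightness profiles along the channel centre line, before and after.

```bash
python3 - <<'E'
from h import *
J=np.array([.4272,-.187,0]); f=np.array([-.156,.988,0]); n=np.array([.988,.156,0])
X=np.arange(.046,.104,.002)
for c in("top","side"):
    p=eyes.camera_params(c); A=[cv2.imread(f"pics/{c}{k}.png").astype(np.float32) for k in(0,9)]
    for off in (0,.010):
        out=[]
        for a in A:
            acc=0
            for w in (-.002,0,.002):
                uv=pix(p,J+X[:,None]*f+(off+w)*n+[0,0,.02]).astype(np.float32)
                acc=acc+cv2.remap(a,uv[:,0],uv[:,1],cv2.INTER_CUBIC)[:,0]/3
            out.append(acc.round().astype(int))
        print(c,off); 
        for x,u,v in zip(X,*out): print(f"{x*1000:.0f}",u,v)
E
```

```text
top 0
46 [110 181 249] [201 251 255]
48 [111 181 249] [205 252 255]
50 [110 181 249] [207 252 255]
52 [110 181 249] [206 252 255]
54 [111 182 249] [208 252 255]
56 [110 181 249] [212 253 255]
58 [111 182 253] [211 253 255]
60 [ 90 146 213] [210 253 255]
62 [ 69 111 172] [212 253 255]
64 [ 69 117 176] [215 253 255]
66 [ 73 139 196] [219 254 255]
68 [100 200 236] [227 258 256]
70 [119 239 258] [193 244 253]
72 [114 232 254] [116 212 245]
74 [118 234 254] [120 234 252]
76 [121 239 259] [135 257 263]
78 [105 212 242] [121 234 251]
80 [ 74 153 195] [ 86 174 217]
82 [ 45  81 118] [ 58 102 146]
84 [ 48  68 117] [ 58  85 141]
86 [ 65 103 167] [ 72 114 185]
88 [ 62 112 170] [ 71 127 191]
90 [ 99 190 222] [112 202 231]
92 [125 245 259] [140 255 259]
94 [125 246 258] [140 254 257]
96 [127 248 258] [143 256 257]
98 [130 249 257] [146 256 256]
100 [128 246 258] [143 255 258]
102 [109 209 244] [122 223 250]
top 0.01
46 [113 183 250] [202 251 255]
48 [114 185 251] [204 251 255]
50 [114 187 251] [206 252 255]
52 [113 186 251] [207 252 255]
54 [114 187 251] [208 252 255]
56 [115 187 251] [208 252 255
[... 1784 characters left out ...]
224] [187 246 254]
58 [ 89 154 225] [189 247 255]
60 [ 92 157 229] [191 248 255]
62 [ 93 159 230] [191 248 255]
64 [ 93 158 229] [192 248 255]
66 [ 93 157 229] [192 248 255]
68 [ 90 152 225] [194 249 255]
70 [ 87 147 218] [196 249 255]
72 [ 82 140 209] [199 251 255]
74 [ 75 128 191] [197 253 255]
76 [ 67 116 169] [181 248 256]
78 [ 57 100 146] [143 217 250]
80 [ 44  80 120] [ 93 154 205]
82 [32 59 92] [ 47  85 131]
84 [24 42 70] [25 48 82]
86 [17 29 51] [17 31 58]
88 [17 27 49] [19 30 56]
90 [22 32 59] [23 37 66]
92 [30 45 84] [32 51 93]
94 [ 38  60 111] [ 41  65 122]
96 [ 43  71 130] [ 48  77 142]
98 [ 44  81 140] [ 50  90 153]
100 [ 52 113 169] [ 59 124 184]
102 [ 67 158 213] [ 75 174 228]
```

The top view puts the rod about 3.8 mm in and the side view about 6 mm. The force estimate is 4.9 mm, so together they support roughly 5 mm. Handing in.

```bash
python3 -c "
from bench import r
print(r.finish_job())"
```

```text
the job is handed in; nothing more can be done
None
```

The job is handed in: the rib mould lies let go in the channel with its end at the stop rod, pushed in roughly 5 mm (force estimate 4.9 mm; pictures 4 to 6 mm), but the gripper body bumped the open drawer once (35 N reading), and I viewed 11 pictures against the limit of 10.

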